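Bring the stereo microscope's stage lamp to full

TASK

Switch on the microscope's stage lamp: first press the power button on its base fully down and let it come up again, then push the lamp lever (the one with the wide flat paddle) away from the robot along its slot, past the half-light click, all the way to the far end stop, and leave it there. Only push, do not pinch the paddle or pick anything up. Leave the ball-topped dimmer lever as it is set, and do not disturb the vial and the dish on the base or the things on the table.

Things in the scene. Friction and masses are not known exactly. Their poses are not given: they have to be found in the camera images.
- microscope: stereo microscope, fixed to the table, turned up to 0.35 rad. White lamp base 240 (x) x 400 (y) x 60 mm high, top face at z 60 mm; origin at the centre of the base's underside, on the table; z up. The +y end of the base is the control panel, open from above, with the button, two lever plates and the vial; post and head stand over the -y half
- microscope_head (a point): bottom centre of the head's lens, 184 mm above the table, at microscope x 0, y -70 mm. The head spans y -115 to -30 mm and x -60 to 40 mm; two eyepieces rise from it towards -x, reaching about x -105 mm, height 350 mm. The post (25 mm dia., 360 mm high) is at x 0, y -165 mm, its focus block and knobs reach 50 mm to either side in x
- power_button (a joint): round black spring push button on the control panel, at microscope x -72 mm, y 125 mm; 0 = up, 0.006 m = fully down (takes 5 N), comes up by itself when let go; counts as pressed beyond 0.004
- power_button_top (a point): centre of the top face of the power button (24 mm diameter), to be pressed straight down
- lamp_lever (a joint): travel of the lamp lever in m along +x of the microscope: 0 to 0.003 = off (near end, where it starts), about 0.021 to 0.027 = half light (first click), 0.048 = full light (hard stop). Sprung humps at 0.012 and 0.036 must be pushed over: about 6 N for the first, 7 N for the second (brief peaks to 20 N at speed); else it slides with 1.5 N and stays in a click when let go
- lamp_lever_top (a point): top centre of the lamp lever's paddle, moving with it: a plain aluminium upright plate 36 mm wide (microscope y), 14 mm thick (x), 30 mm high, its lower edge 7 mm and top 37 mm above the base's top face. Its slot runs along microscope x. Push on the near (-x) face; fingers pressing its near and far 7 mm halves at once count as pinching
- lamp_unit: fixed black slot plate of the paddle lever, 100 x 46 x 4 mm, on the base at microscope x 0 and y 90 or 160 mm; the ball lever's like plate takes the other place: which is which varies. Origin at the centre of its underside, axes as the microscope's
- dimmer_ball (a point): centre of the 18 mm aluminium ball on top of the dimmer lever's 8 mm stem, 31 mm above the base's top face, in the other slot plate; slides freely with 2 N along microscope x, starts anywhere in its 48 mm of travel; must stay as it is
- vial: loose small glass vial, 24 mm diameter, 45 mm high, standing on the base's panel near microscope x 92 mm, y 125 mm, behind the levers; origin at the centre of its underside
- dish: loose flat glass dish with a round brown specimen disc in it, 72 mm diameter, 12 mm high, on the stage window under the head, near microscope x 0, y -60 mm; origin at the centre of its underside
- dish_stack: loose stack of clear dishes on the table left of the microscope, 90 mm diameter, 45 mm high; origin at the centre of its underside
- specimen_jar: loose amber jar with a black cap on the table left of the microscope, 66 mm diameter, 90 mm high; origin at the centre of its underside
- slide_box: loose plywood slide box on the table left of the microscope, 100 x 80 x 32 mm; origin at the centre of its underside
- forceps: loose steel forceps lying on the table left of the microscope, 120 mm long, 6 mm high; origin at the middle of the underside
- mug: loose white mug on the table left of the microscope, 76 mm diameter, 90 mm high; origin at the centre of its underside
There are look-alikes about, which are no part of the job. Of the things that look like the vial, the largest one is meant.

How it is judged (in metres and radians):
On the way, in this order (a step that is already met when the one before it is completed fails the run):
1. the power button is pressed down, with the lamp lever still off (value of joint power_button above 0.004 m and value of joint lamp_lever below 0.012 m), for 0.05 s.
2. the power button is up again, with the lamp lever still short of full (value of joint power_button below 0.002 m and value of joint lamp_lever below 0.036 m), for 0.05 s.
3. the lamp lever is past the second hump, at the full-light stop (value of joint lamp_lever above 0.043 m), for 0.2 s.
At the end, for the whole second after the job is handed in: The lamp lever rests within 5 mm of its full-light stop (joint over 0.043 of 0.048 m), the power button is up, the dimmer ball is within 5 mm of where it started, the vial stands upright, vial and dish are within 20 mm and the things on the table within 30 mm of where they were (value of joint lamp_lever above 0.043 m and velocity of joint lamp_lever below 0.005 m/s and value of joint power_button below 0.002 m and distance of dimmer_ball from where it was at the start of the episode below 0.005 m and distance of each of vial, dish from where it was at the start of the episode below 0.02 m and angle between vial's own z axis and vertical below 0.2 rad and distance of each of dish_stack, specimen_jar, slide_box, forceps, mug from where it was at the start of the episode below 0.03 m); the robot touches nothing.
It fails at once if the paddle is pinched (both halves pressed by the fingers at once) (contact force between the fingers and lamp_lever_c0 above 1 N and contact force between the fingers and lamp_lever_c1 above 1 N).
It fails at once if the dimmer lever is shifted by more than 5 mm (distance of dimmer_ball from where it was at the start of the episode above 0.005 m).
It fails at once if the vial or the dish on the base is shifted, lifted or tipped (distance of any of vial, dish from where it was at the start of the episode above 0.02 m or angle between vial's own z axis and vertical above 0.4 rad).
It fails at once if a thing on the table is shifted or lifted by more than 30 mm (distance of any of dish_stack, specimen_jar, slide_box, forceps, mug from where it was at the start of the episode above 0.03 m).
It also fails if it takes over 38 s, if anything falls off the work surface, if the arm or the gripper's body presses on something with over 40 N, if the wrist force passes 120 N, or if a joint passes its speed limit or range.

ROBOT

A 6-joint arm with a two-finger parallel gripper is mounted at the origin on the work surface. World frame = base frame: x ahead of the robot, y to its left, z up, the work surface at z = 0. Lengths are in m, angles in degrees, forces in N, time in s.
With the tool pointing down it reaches from about 0.4 to 0.825 m from the base axis. Payload 7 kg.
Tool frame: the origin (TCP) lies at the centre of the arm's flange, where the gripper is bolted on; the fingertips stand 178 mm ahead of it and the grasp point (between the pads) lies 159 mm ahead of it (tip_reach is the distance from the TCP to the fingertips, in m); z points along the fingers, y is the line along which they close (so a half turn about z gives the same grasp; the last joint's range is limited). The gripper opens to 88 mm and grips with 3 to 60 N. Pads are 19 mm wide; open, the fingers measure 130 mm over their backs; the gripper's body (78 mm by 193 mm) begins 47 mm behind the grasp point.
Start: joints at [16.507, 20.546, 0.682, 0, -70.136, -16.507], TCP at [0.675, -0, 0.405] pointing down, gripper open.
Joint ranges: [-176.03, 176.03], [-82.01, 121.73], [-58.28, 71.71], [-173.87, 95.51], [-174.79, -0.11], [-173.66, 173.66]. Speed limits (degrees/s): [136.94, 136.94, 172.46, 180, 180, 180].

INTERFACE

Orientations are given as [roll, pitch, yaw] about the fixed x, y, z axes, in that order (R = Rz(yaw) Ry(pitch) Rx(roll)).
In Python, from plant import * gives the robot as it stands.
- The arm moves only by the shell command python3 -m handwheel 'ROWS'. ROWS is JSON, a list of rows, each a list of 7 numbers: the opening, from -1 (shut) to 1 (fully open), then the shift along the tool's x, y, z as a fraction of full scale, then the turn, a rotation vector about the tool's x, y, z as a fraction of full scale. A call has 1 to 5 rows; each row shifts and turns the commanded pose from where the row before left it, along the tool's axes as they then stand; what a row does not reach is not made up. Full scale, the value 1, is 0.025 m for a shift and 6 degrees for a turn. A row lasts 1/8 s, in which the tool goes at most 62.5 mm and 10.7 degrees, less where a joint would pass 70% of its speed; a pose out of reach is approached as far as the arm can. A call with a number of a shift or a turn outside -1 to 1 is refused whole. A call with a gripper value outside its range is refused whole. The fingers move at their own pace and stop on an object; the grip force is fixed at half the most. Time passes only in rows, so rows that do not move let the fingers close. It gives the time, the measured TCP pose, the force, the opening and the grip force at its end, in the units of the state.
- get_obs(): the state, without advancing time (a new reading comes with each control period).
- snapshot(name): name is "scene" or "side" or "wrist"; returns a dict with "color" (400x640x3 uint8, red, green, blue), "fx", "fy", "cx", "cy" (pixels), "R" (3x3) and "t" (3): a world point X has camera coordinates R X + t; the wrist camera has in their place "tool_from_camera" (4x4, takes a point from camera to tool coordinates, whose origin is the TCP and whose axes are the flange's). Camera axes: x right, y down, z forward; pixel columns grow to the right and rows downward; lengths in m; the calibration is good to about 2 mm. A picture is of the moment at which its call begins: read the wrist's pose just before it. There is no depth.
- close_job(): hands the job in; it is judged then, once.
The state is a dict: "clock": time; "joint_pos": joint angles; "qvel": joint speeds; "tau": joint torques, N m; "tool_pos": TCP position; "orientation": TCP orientation; "force": force on the tool from outside, world axes, zero at the start; "moment": the same for the moment, N m; "opening": finger opening in m; "gripper_force": force on a finger pad.
Only numpy, scipy, OpenCV 4.12 (cv2) and the standard library are available. Lean on these libraries where they do the work, as an engineer would, in place of code of your own. Each camera call takes 0.05 s, during which the arm holds its last target. There are 200 camera calls.

## Working session

There is one attempt and no reset: what is moved stays moved. The work goes in short steps, Python scripts to look and compute and a shell command to move; the robot and the scene stay as the last step left them, time stands still between calls to the robot, and variables do not carry over. Pictures are saved under pics/ and viewed, at most 10 in all, crops included, and the job is handed in when it is done.

```bash
mkdir -p pics; ls
python3 - <<'E'
from plant import *
import cv2,numpy as np
o=get_obs();print({k:np.round(v,3).tolist() for k,v in o.items()})
for n in ["scene","side","wrist"]:
    s=snapshot(n);cv2.imwrite(f"pics/{n}0.png",s["color"][:,:,::-1])
    np.save(f"{n}0.npy",s,allow_pickle=True)
    print(n,s["fx"],s["fy"],s["cx"],s["cy"]); 
    if "R" in s: print(np.round(-np.array(s["R"]).T@np.array(s["t"]),3),np.round(s["R"],2).tolist())
    else: print(np.round(s["tool_from_camera"],4).tolist())
E
```

```text
pics
{'clock': 0.0, 'joint_pos': [16.506, 20.592, 0.635, -0.02, -70.137, -16.506], 'qvel': [-0.052, -0.072, 0.005, 0.033, -0.08, 0.026], 'tau': [-0.001, -58.273, 29.306, 6.997, 0.007, -0.0], 'tool_pos': [0.675, -0.0, 0.404], 'orientation': [179.904, -0.009, -90.007], 'force': [-0.174, -0.696, -0.303], 'moment': [-0.004, 0.03, 0.019], 'gripper_force': 0.0, 'opening': 0.087}
scene 480.6003875747699 480.6003875747699 325.6872041611846 203.08147450938148
[ 1.436 -0.075  0.752] [[0.26, 0.97, -0.02], [0.58, -0.17, -0.79], [-0.77, 0.19, -0.61]]
side 381.8037842018128 381.8037842018128 320.4851519415005 199.11362834853637
[0.209 0.772 0.695] [[-0.84, -0.54, 0.0], [-0.32, 0.5, -0.8], [0.43, -0.68, -0.6]]
wrist 305.1787506759765 305.1787506759765 318.5208819206132 197.5754728285027
[[-0.0005, -0.9621, -0.2729, 0.0742], [1.0, -0.0006, 0.0005, 0.0004], [-0.0007, -0.2729, 0.9621, 0.0194], [0.0, 0.0, 0.0, 1.0]]
```

View pics/scene0.png

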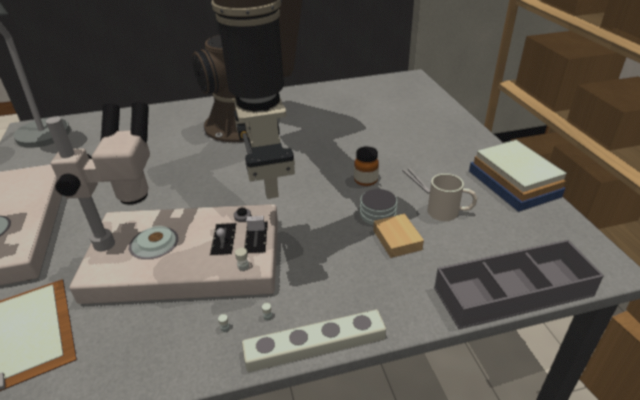

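View pics/side0.png

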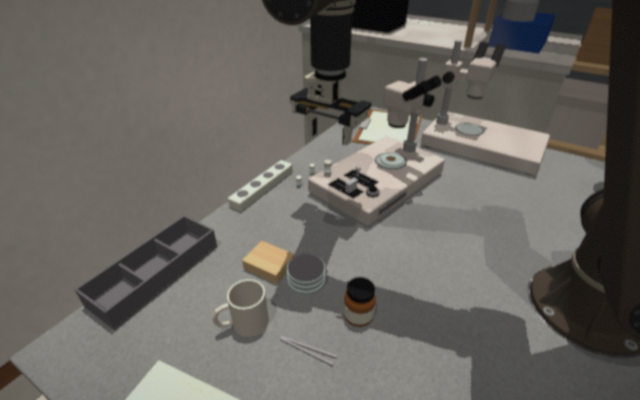

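View pics/wrist0.png

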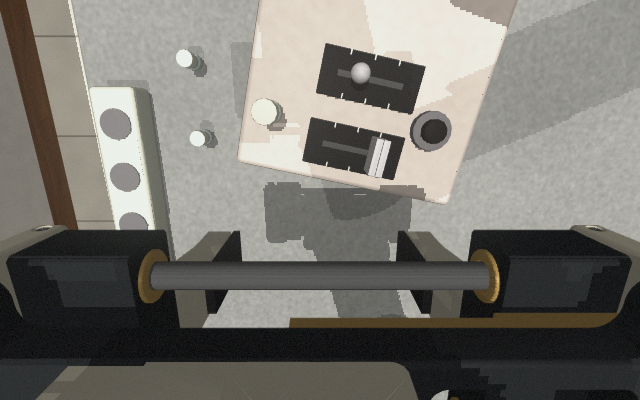

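The wrist view shows the vial at (265,112), the ball at (361,73) and the button at (433,130). The paddle is at (378,157), on the plate nearer the gripper, so the lamp unit is at y=160. Next I measure the plates for pose and yaw.

```bash
cat > h.py <<'E'
import numpy as np,cv2
from scipy.spatial.transform import Rotation as Ro
def ray(s,o,uv,z):
    uv=np.atleast_2d(uv).astype(float)
    d=np.c_[(uv[:,0]-s["cx"])/s["fx"],(uv[:,1]-s["cy"])/s["fy"],np.ones(len(uv))]
    T=np.array(s["tool_from_camera"]);R=Ro.from_euler('xyz',o["orientation"],degrees=True).as_matrix()
    c=R@T[:3,3]+o["tool_pos"];w=d@(R@T[:3,:3]).T
    return c+w*((z-c[2])/w[:,2])[:,None]
E
python3 - <<'E'
from h import *
from plant import *
o=get_obs();s=np.load("wrist0.npy",allow_pickle=True).item();im=s["color"]
g=im.max(2)
m=((g<70)*255).astype(np.uint8);m[215:]=0
m=cv2.morphologyEx(m,cv2.MORPH_CLOSE,np.ones((9,9)))
for c in cv2.findContours(m,cv2.RETR_EXTERNAL,cv2.CHAIN_APPROX_NONE)[0]:
    if cv2.contourArea(c)<500: continue
    p=ray(s,o,c[:,0],0.064)[:,:2]*1000
    r=cv2.minAreaRect(p.astype(np.float32));print(cv2.contourArea(c),np.round(cv2.boundingRect(c)),np.round(r[0],1),np.round(r[1],1),r[2])
for n,uv,z in [("button",(432,130),.07),("paddle top(quad mid)",(383,157),.097),("ball",(361,73),.091),("vialtop",(265,112),.105),("corner1",(240,160),.06),("corner2",(447,204),.06)]:
    print(n,np.round(ray(s,o,uv,z)[0],4))
cv2.imwrite("pics/crop.png",cv2.resize(cv2.cvtColor(im[20:220,220:470],cv2.COLOR_RGB2BGR),None,fx=3,fy=3,interpolation=cv2.INTER_CUBIC)[:600,:750])
E
```

```text
3880.0 [303 117 144  63] [616.2 -35.9] [148.1  64.2] 0.5031684637069702
4778.5 [317  44 108  70] [ 623.2 -103.9] [45.2 99.4] 77.92925262451172
1873.5 [  0   0  46 146] [ 963.7 -107.5] [133.9  27.2] 84.31693267822266
button [ 0.5593 -0.0558  0.07  ]
paddle top(quad mid) [ 0.613  -0.0325  0.097 ]
ball [ 0.6358 -0.107   0.091 ]
vialtop [ 0.7211 -0.0735  0.105 ]
corner1 [ 0.7576 -0.024   0.06  ]
corner2 [0.5308 0.0254 0.06  ]
```

View pics/crop.png

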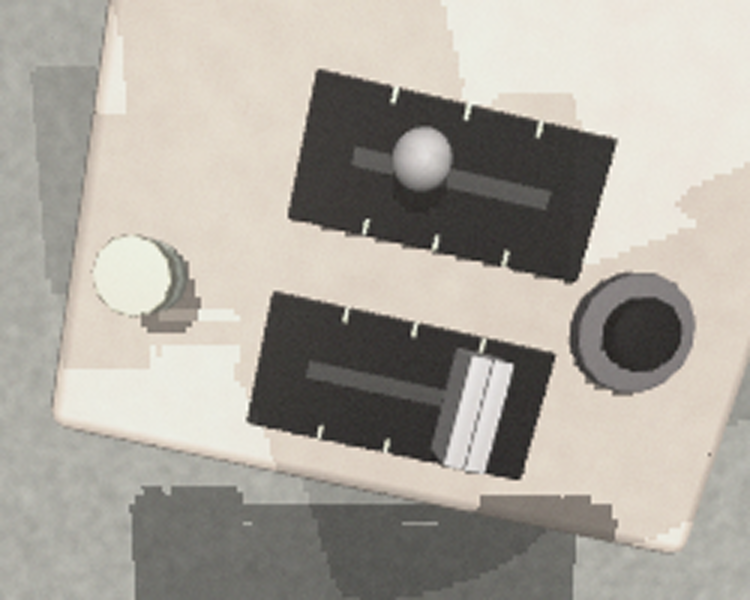

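The dimmer plate measures 99x45 mm at (0.623,-0.104), which gives yaw -12.1°. The button fits at (0.560,-0.055), and the paddle's near face is at microscope x≈-31. Now I turn, close the fingers and move above the button.

```bash
python3 -m handwheel '[[-1,0,0,0,0,0,1],[-1,0,0,0,0,0,1],[-1,0.8,1,0,0,0,0],[-1,0.8,1,0.5,0,0,0],[-1,0.8,1,1,0,0,0]]'; python3 -m handwheel '[[-1,0.72,1,1,0,0,0],[-1,0,0,1,0,0,0],[-1,0,0,0,0,0,0],[-1,0,0,0,0,0,0]]'
python3 - <<'E'
from h import *
from plant import *
o=get_obs();s=snapshot("wrist");cv2.imwrite("pics/w1.png",s["color"][:,:,::-1]);np.save("w1.npy",s,allow_pickle=True)
np.save("w1o.npy",o,allow_pickle=True)
B=np.array([.5600,-.0550]);t=np.radians(-12.1);ex=np.array([np.cos(t),np.sin(t)]);ey=np.array([-ex[1],ex[0]])
d=B-np.array(o["tool_pos"])[:2];print(o["tool_pos"],o["orientation"],o["force"],"tool dx,dy mm",-d@ey*1e3,-d@ex*1e3)
E
```

```text
clock: 0.78
tool_pos: [0.5885, -0.0435, 0.3674]
orientation: [-179.9, 0.0, -102.0]
force: [0.8, -0.3, -0.6]
opening: 0.0432
gripper_force: 0.0
clock: 1.27
tool_pos: [0.5616, -0.0554, 0.3179]
orientation: [-180.0, -0.0, -102.0]
force: [0.1, 0.0, -0.1]
opening: 0.0035
gripper_force: 0.0
[ 0.5616177  -0.05538217  0.31794257] [-1.79952216e+02 -2.61632096e-03 -1.01977101e+02] [ 0.13795915  0.0264887  -0.05136619] tool dx,dy mm -0.03458458558431264 1.6618688214380566
```

View pics/w1.png

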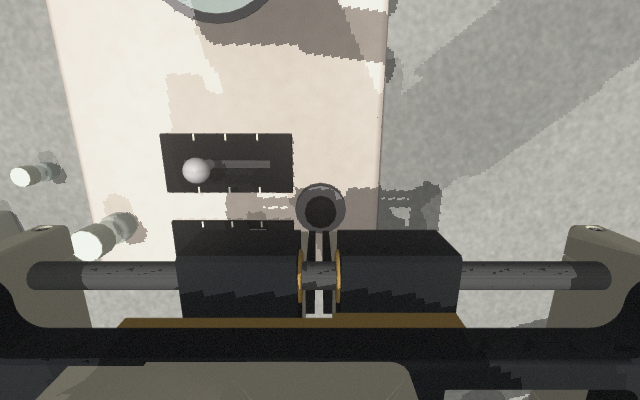

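The slim closed fingertips line up with the button at (320,210). Descending.

```bash
python3 -m handwheel '[[-1,0,0.06,1,0,0,0],[-1,0,0,0.8,0,0,0],[-1,0,0,0,0,0,0]]'; python3 -m handwheel '[[-1,0,0,0.3,0,0,0],[-1,0,0,0,0,0,0]]';python3 -m handwheel '[[-1,0,0,0.3,0,0,0],[-1,0,0,0,0,0,0]]'
```

```text
clock: 1.7
tool_pos: [0.5595, -0.0551, 0.2717]
orientation: [179.9, -0.0, -102.0]
force: [-0.1, 0.8, 0.2]
opening: 0.0005
gripper_force: 0.0
clock: 1.95
tool_pos: [0.5597, -0.0552, 0.265]
orientation: [-180.0, 0.0, -102.0]
force: [0.6, -0.4, -0.6]
opening: 0.0006
gripper_force: 0.0
clock: 2.2
tool_pos: [0.56, -0.0551, 0.2574]
orientation: [-179.9, 0.0, -102.0]
force: [0.3, 1.6, 2.6]
opening: 0.0002
gripper_force: 1.5
```

```bash
for i in 1; do python3 -m handwheel '[[-1,0,0,0.1,0,0,0],[-1,0,0,0,0,0,0]]'; python3 -m handwheel '[[-1,0,0,0.1,0,0,0],[-1,0,0,0,0,0,0]]'; python3 -m handwheel '[[-1,0,0,0.08,0,0,0],[-1,0,0,0,0,0,0]]'; done | grep -E "tool_pos|force:"
```

```text
tool_pos: [0.56, -0.0551, 0.2551]
force: [1.7, 0.9, 4.8]
gripper_force: 2.2
tool_pos: [0.5599, -0.0551, 0.2541]
force: [-3.7, 1.7, 17.5]
gripper_force: 9.1
tool_pos: [0.5599, -0.0551, 0.2538]
force: [-8.4, 3.7, 32.6]
gripper_force: 16.8
```

The button bottomed: about 5 N from the spring, then a hard stop. Lift clear and go behind the paddle.

```bash
python3 -m handwheel '[[-1,0,0,-1,0,0,0],[-1,0,0,-0.6,0,0,0],[-1,-0.7,-0.24,0,0,0,0],[-1,-0.7,-0.24,0,0,0,0],[-1,0,0,0,0,0,0]]'
python3 - <<'E'
from h import *
from plant import *
o=get_obs();s=snapshot("side");cv2.imwrite("pics/s2.png",cv2.resize(s["color"][100:240,260:460,::-1],None,fx=4,fy=4))
O=np.array([.6044,-.1919]);t=np.radians(-12.1);ex=np.array([np.cos(t),np.sin(t)]);ey=np.array([-ex[1],ex[0]])
d=np.array(o["tool_pos"])[:2]-O;print("micro x,y",d@ex*1e3,d@ey*1e3,o["tool_pos"][2]-.178)
E
```

```text
clock: 3.58
tool_pos: [0.5792, -0.0219, 0.289]
orientation: [179.9, -0.0, -101.9]
force: [-0.0, -0.4, 0.4]
opening: 0.0003
gripper_force: 0.0
micro x,y -60.266081952098226 160.90367509322033 0.11100538444945762
```

View pics/s2.png

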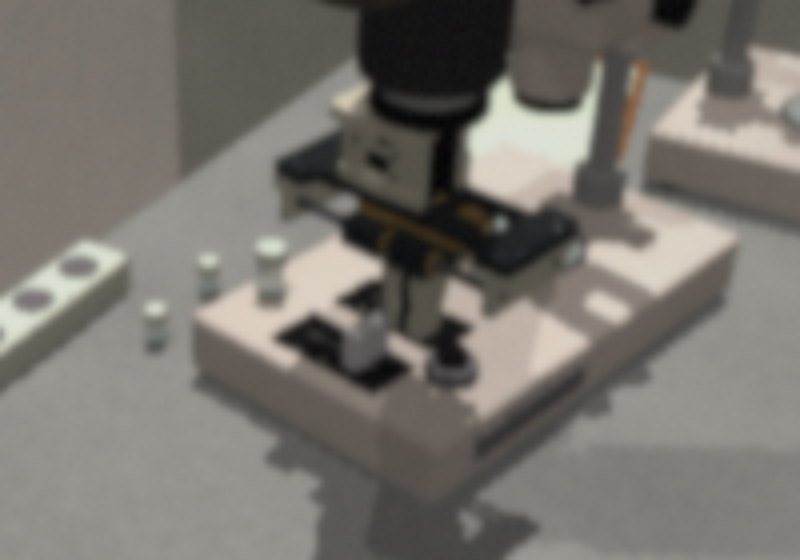

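The fingers hang above and behind the paddle: paddle at (362,340) in the crop, tips at about (420,330). The button at (450,360) is up. Lower, then push in small steps.

```bash
python3 -m handwheel '[[-1,0,0.12,0.5,0,0,0],[-1,0,0,0.5,0,0,0],[-1,0,0,0.4,0,0,0],[-1,0,0,0,0,0,0]]'| grep -E "tool_pos|force:"; for i in 1; do python3 -m handwheel '[[-1,0,-0.2,0,0,0,0],[-1,0,-0.2,0,0,0,0],[-1,0,0,0,0,0,0]]';  python3 -m handwheel '[[-1,0,-0.2,0,0,0,0],[-1,0,-0.2,0,0,0,0],[-1,0,0,0,0,0,0]]'; done | grep -E "tool_pos|force:"
```

```text
tool_pos: [0.5752, -0.0231, 0.2539]
force: [0.3, -0.8, -0.3]
gripper_force: 0.0
tool_pos: [0.5859, -0.025, 0.2554]
force: [-0.6, -0.1, 0.8]
gripper_force: 0.0
tool_pos: [0.5954, -0.0271, 0.2551]
force: [0.6, 0.1, -0.7]
gripper_force: 0.0
```

```bash
for i in 1; do python3 -m handwheel '[[-1,0,-0.2,0,0,0,0],[-1,0,0,0,0,0,0]]';  python3 -m handwheel '[[-1,0,-0.2,0,0,0,0],[-1,0,0,0,0,0,0]]';python3 -m handwheel '[[-1,0,-0.2,0,0,0,0],[-1,0,0,0,0,0,0]]';python3 -m handwheel '[[-1,0,-0.2,0,0,0,0],[-1,0,0,0,0,0,0]]';python3 -m handwheel '[[-1,0,-0.2,0,0,0,0],[-1,0,0,0,0,0,0]]'; done | grep -E "tool_pos|force:"
```

```text
tool_pos: [0.5996, -0.028, 0.2551]
force: [-2.4, 1.5, 1.5]
gripper_force: 1.6
tool_pos: [0.6053, -0.0291, 0.2552]
force: [-0.4, -0.1, 0.6]
gripper_force: 0.0
tool_pos: [0.6103, -0.0302, 0.2551]
force: [0.6, 0.8, 0.2]
gripper_force: 0.0
tool_pos: [0.615, -0.0313, 0.2551]
force: [-0.5, -0.0, -0.0]
gripper_force: 0.0
tool_pos: [0.6195, -0.0322, 0.255]
force: [-3.1, 0.6, 1.2]
gripper_force: 1.6
```

```bash
for i in 1; do python3 -m handwheel '[[-1,0,-0.2,0,0,0,0],[-1,0,0,0,0,0,0]]';  python3 -m handwheel '[[-1,0,-0.2,0,0,0,0],[-1,0,0,0,0,0,0]]';python3 -m handwheel '[[-1,0,-0.2,0,0,0,0],[-1,0,0,0,0,0,0]]';python3 -m handwheel '[[-1,0,-0.2,0,0,0,0],[-1,0,0,0,0,0,0]]';python3 -m handwheel '[[-1,0,-0.2,0,0,0,0],[-1,0,0,0,0,0,0]]'; done | grep -E "tool_pos|force:"
```

```text
tool_pos: [0.6243, -0.0333, 0.255]
force: [-3.4, 0.5, 1.7]
gripper_force: 1.7
tool_pos: [0.6301, -0.0343, 0.2553]
force: [-0.4, 0.0, 0.1]
gripper_force: 0.0
tool_pos: [0.6348, -0.0354, 0.2552]
force: [-0.3, 0.0, 0.3]
gripper_force: 0.0
tool_pos: [0.6392, -0.0364, 0.2551]
force: [-2.1, 0.5, 1.1]
gripper_force: 1.0
tool_pos: [0.641, -0.0369, 0.255]
force: [-18.6, 8.5, 14.1]
gripper_force: 10.5
```

The stop is at 0.641. Humps at about 0.6045 and 0.628 fit 12/36/48 mm. Hold briefly, back off, raise and look.

```bash
python3 -m handwheel '[[-1,0,-0.05,0,0,0,0],[-1,0,0,0,0,0,0],[-1,0,0,0,0,0,0]]'| grep -E "tool_pos|force:"; python3 -m handwheel '[[-1,0,0.4,0,0,0,0],[-1,0,0.4,0,0,0,0],[-1,0,0,-0.8,0,0,0],[-1,0,0,-1,0,0,0],[-1,0,0,-1,0,0,0]]' >/dev/null;  python3 -m handwheel '[[-1,-1,0,-1,0,0,0],[-1,-1,0,-1,0,0,0],[-1,-1,0,0,0,0,0],[-1,-1,0,0,0,0,0],[-1,0,0,0,0,0,0]]'| grep -E "tool_pos|force:|clock"
python3 - <<'E'
from h import *
from plant import *
o=get_obs();s=snapshot("wrist");cv2.imwrite("pics/w3.png",s["color"][:,:,::-1])
E
```

```text
tool_pos: [0.6414, -0.0369, 0.255]
force: [-22.1, 9.1, 16.1]
gripper_force: 12.6
clock: 9.0
tool_pos: [0.6466, 0.0662, 0.3737]
force: [-0.5, -0.1, 0.6]
gripper_force: 0.0
```

View pics/w3.png

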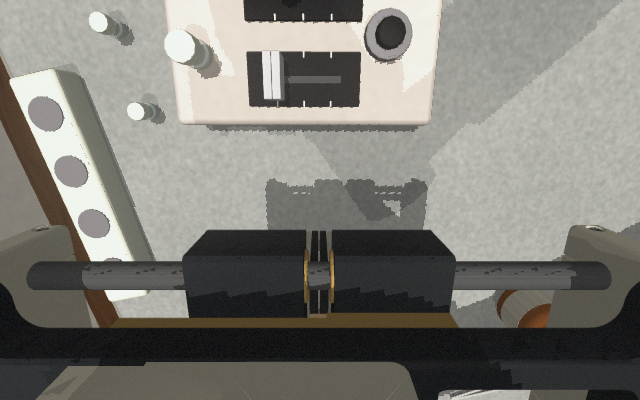

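The paddle is at the far end of its slot (272,75), the vial stands at (182,45), the button is up, and the robot is clear.

```bash
python3 -c "
from plant import *
print(close_job())"
```

```text
the job is handed in; nothing more can be done
None
```

The stage lamp should be on, and the job is handed in (no verdict came back). I pressed the power button fully down and let it up, then pushed the lamp lever past both clicks to its far end stop. The last picture shows the paddle at the far end, the button up and the vial standing; I did not check the dimmer ball, the dish or the things on the table at the end.

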